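# Jack up a container and hold it

## Robot

A 6-joint arm with a two-finger parallel gripper is mounted at the origin on the work surface. World frame = base frame: x ahead of the robot, y to its left, z up, the work surface at z = 0. Lengths are in m, angles in rad, forces in N, time in s.
With the tool pointing down it reaches from about 0.225 to 0.725 m from the base axis. Payload 3.1 kg.
Tool frame: the origin (TCP) lies on the front face of the gripper's body, between the roots of the fingers; the fingertips stand 73 mm ahead of it and the grasp point (between the pads) lies 54 mm ahead of it; z points along the fingers, y is the direction in which the jaws open and shut (so a half turn about z gives the same grasp; the last joint's range is limited). The gripper opens to 85 mm and grips with 20 to 120 N. Pads are 22 mm wide; open, the fingers measure 114 mm over their backs; the gripper's body (76 mm by 85 mm) begins 54 mm behind the grasp point. The pads swing forward as they close: fully open they stand 13 mm farther back than shut.
Start: joints at [-1.263, 0.048, 0.099, 1.622, 0, 1.443], TCP at [0.222, -0.476, 0.304] pointing down, gripper open.
Joint ranges: [-2.91, 2.91], [-0.99, 1.94], [-1.21, 1.42], [-2.12, 2.29], [-1.49, 1.47], [-3.14, 3.14]. Speed limits (rad/s): [2.79, 2.79, 3.14, 3.14, 3.14, 3.14].

## Interface

Orientations are given as a unit quaternion [x, y, z, w].
In Python, from bench import * gives the robot as it stands.
- The arm moves only by the shell command python3 -m jog 'ROWS'. ROWS is text: rows parted by semicolons, each of 7 numbers parted by spaces: the shift along the tool's x, y, z in cm, then the turn, a rotation vector about the tool's x, y, z in rad, then the closure, from 0 (fully open) to 1 (shut). A call has 1 to 12 rows; each row is the pose to reach, as a shift and turn from the pose commanded when the call began, along the tool's axes at that moment; what a row does not reach only later rows make up. A row lasts 1/10 s, in which the tool goes at most 50 mm and 8.59 degrees, less where a joint would pass 70% of its speed; a pose out of reach is approached as far as the arm can. A call with a gripper value outside its range is refused whole. The fingers move at their own pace and stop on an object; the grip force is fixed at half the most. Time passes only in rows, so rows that repeat a pose let the fingers close. It gives the time, the measured TCP pose, the force and the opening at its end, in the units of the state.
- state(): the state, without advancing time (a new reading comes with each control period).
- camera(name): name is "scene" or "top"; returns a dict with "color" (384x512x3 uint8, blue, green, red), "camera_matrix" (3x3 intrinsics, pixels), "k1" (the pictures are not rectified: a ray, as slopes to the right and down, at radius r is drawn at 1 + k1 r^2 times it, then the intrinsics apply), "position" and "rotation" of the camera in the world. Camera axes: x right, y down, z forward; pixel columns grow to the right and rows downward; lengths in m; the calibration is good to about 2 mm. A picture is of the moment at which its call begins. There is no depth.
- close_job(): hands the job in, once; it reports no verdict.
The state is a dict: "clock": time; "joints": joint angles; "dq": joint speeds; "joint_efforts": joint torques, N m; "tool_pos": TCP position; "eef_rot": TCP orientation; "contact_force": force on the tool from outside, world axes, zero at the start; "moment": the same for the moment, N m; "width": finger opening in m.
Only numpy, scipy, OpenCV 4.12 (cv2) and the standard library are available. Lean on these libraries where they do the work, as an engineer would, in place of code of your own. Each camera call takes 0.05 s, during which the arm holds its last target. There are 200 camera calls.

## Task

A colleague is about to change a rubber foot of the sterilisation container, so raise it with the small lever jack: first twist the jack's spring-return bleed knob clockwise to its stop and let it spring back, then set the jack flat on the bench with its saddle centred under the container's lift pad (the one with the round rivet on top). Make a trial stroke, pushing the pump handle fully down and letting it come fully up again, then push it fully down once more and finish there, holding the handle down with the container raised on the saddle. Lift with the jack only, do not shove the container along the bench, and leave the other things alone.

Things in the scene. Friction and masses are not known exactly. Their poses are not given: they have to be found in the camera images.
- container: Loose aluminium container, 280 (x) x 270 (y) mm, lid 290 x 280 mm up to 154 mm, about 2.4 kg, on four 26 mm rubber feet. Origin: centre of its footprint at bench level; z up. Its front wall (-x side, 140 mm from the origin) carries the lift pad and faces the robot's right: x points roughly along world +y. Lifted at the pad it tilts up about its rear feet.
- lift_point (a point): Marked lift point: centre of the underside of the lift pad, a steel tab 60 mm wide, 8 mm thick, sticking out 60 mm from the container's front wall, with a 24 mm round rivet on top over this point. It lies 28 mm out from the wall, 45 mm to the container's +y side, 52 mm above the bench at rest. Axes as the container's (x points into the container).
- saddle: The jack's saddle, a steel disc 32 mm across on the jack's centre line. Origin: centre of its top face, 38 mm above the bench with the handle up. It rises 32 mm straight up as the handle goes fully down and sinks with it: it meets the pad after 14 mm and lifts it about 18 mm. Axes as the jack's.
- grip_block (a point): Centre of the part to carry the jack by: an upright painted block 34 mm long (jack x), 28 mm wide (jack y), up to 78 mm high; the point is 55 mm above the jack's underside, near the centre of mass, 125 mm behind (jack -x) the saddle's centre. Axes as the jack's.
- knob_grip (a point): Centre of the bleed knob's grip, on its vertical axis, 58 mm above the bench, 65 mm ahead (jack +x) of the grip block: a black bar 40 mm long (along jack x at rest), 14 mm thick, from 36 to 70 mm above the bench. Axes turn with the knob: x along the bar.
- bleed_knob (a joint): Knob angle in rad: 0 at rest, grows clockwise seen from above to its stop at 0.9; a light spring (under 0.1 N m) turns it back when let go. It can be gripped across its thickness from above.
- handle_bar: Cross bar at the pump handle's end: black rubber cylinder 18 mm thick, 80 mm long across the jack (y). Origin: its centre, 130 mm from the handle's pivot, which is 30 mm behind (jack -x) the grip block, 85 mm above the bench. Up, the arm slopes 0.5 rad up to the rear (bar at 147 mm height); fully down, 0.1 rad below level (72 mm). Push its top down with closed fingertips.
- pump_handle (a joint): Pump handle angle in rad: 0 fully up, 0.6 fully down at its stop. A spring brings it up when let go; pushing the bar takes about 3 N free and up to about 10 N with the container on the saddle. The jack does not lock: the load stays up only while the handle is held down.
- bottle: Bystander: white bottle, 64 mm across, 190 mm tall. Origin: centre of its underside.
- bowl: Bystander: steel bowl, 120 mm across, 45 mm tall. Origin: centre of its underside.
- spare_foot: Bystander: the new rubber foot, 32 mm across, 26 mm tall. Origin: centre of its underside.
- tray: Bystander: open steel instrument tray 170 x 220 x 45 mm. Origin: centre of its underside.
- jack: The loose lever jack, about 0.9 kg, on a flat base plate 315 x 90 x 8 mm. Origin: at bench level under the saddle's centre, 30 mm from the plate's front end. x points from handle end to saddle end, z up. To fit, its x points as the container's x (0.2 rad off does not matter) and it slides in from the pad's front, handle up; lifted 5 mm it still clears the pad by 9 mm.

How it is judged:
On the way, in this order (a step that is already met when the one before it is completed fails the run):
1. the bleed knob is twisted to its stop (value of joint bleed_knob above 0.8 rad), for 0.1 s.
2. the bleed knob has sprung back (value of joint bleed_knob below 0.12 rad), for 0.1 s.
3. the jack stands flat on the bench with its saddle under the lift point, handle up (horizontal distance between saddle and lift_point below 0.013 m and height (world z) of grip_block below 0.059 m and angle between grip_block's own z axis and vertical below 0.06 rad and value of joint pump_handle below 0.1 rad), for 0.2 s.
4. trial stroke: the handle is fully down and the pad is raised on the saddle (value of joint pump_handle above 0.5 rad and height (world z) of lift_point above 0.06 m and contact force between saddle and container above 3 N), for 0.1 s.
5. the handle is back up and the container stands on its feet again (value of joint pump_handle below 0.1 rad and height (world z) of lift_point below 0.0545 m), for 0.1 s.
At the end, for the whole second after the job is handed in: Fingers still push the handle bar (over 1.5 N), handle beyond 0.5 rad, lift point over 8 mm above rest and carried by the saddle (over 3 N), saddle within 13 mm of it in plan, jack flat on the bench, bleed knob back at rest, container still and untouched by the robot (all of step 4 and horizontal distance between saddle and lift_point below 0.013 m and height (world z) of grip_block below 0.059 m and angle between grip_block's own z axis and vertical below 0.06 rad and contact force between the fingers and handle_bar above 1.5 N and contact force between each of the arm, the fingers and container below 0.5 N and value of joint bleed_knob below 0.12 rad and linear speed of container below 0.02 m/s); the arm keeps its last pose, push and grip.
It fails at once if the container is shoved more than 30 mm (distance of container from where it was at the start of the episode above 0.03 m).
It fails at once if the robot pushes or lifts the container itself (contact force between any of the fingers, the arm and container above 6 N).
It fails at once if a bystander is moved more than 30 mm (distance of any of bottle, bowl, spare_foot, tray from where it was at the start of the episode above 0.03 m).
It also fails if it takes over 72 s, if anything falls off the work surface, if the arm or the gripper's body presses on something with over 40 N, if the wrist force passes 120 N, or if a joint passes its speed limit or range.

## Working session

There is one attempt and no reset: what is moved stays moved. The work goes in short steps, Python scripts to look and compute and a shell command to move; the robot and the scene stay as the last step left them, time stands still between calls to the robot, and variables do not carry over. Pictures are saved under pics/ and viewed, about 8 in all and at most 12, crops included, and the job is handed in when it is done.

```bash
mkdir -p pics; ls; python3 - <<'E'
from bench import *
import cv2
for n in("scene","top"):
    c=camera(n); cv2.imwrite(f"pics/{n}0.png",c["color"]); print(n,c["camera_matrix"],c["k1"],c["position"],c["rotation"])
print(state())
E
```

```text
pics
scene [[372.55546041   0.         260.08387185]
 [  0.         372.55546041 196.04342659]
 [  0.           0.           1.        ]] 0.007738751646532946 [ 1.1566811  -0.29432169  0.89529841] [ 0.80173185  0.50382243 -0.16856726 -0.27381395]
top [[390.0695408    0.         259.77254084]
 [  0.         390.0695408  191.02228486]
 [  0.           0.           1.        ]] -0.13718377948802926 [ 0.36521036 -0.0449578   1.32881212] [-0.67962528  0.72664859 -0.07296208  0.06904948]
{'clock': 0.1, 'joints': array([-1.26280366e+00,  4.86937739e-02,  9.77679637e-02,  1.62201074e+00,
       -1.21387176e-05,  1.44301297e+00]), 'dq': array([ 9.64658409e-04, -2.40623680e-04,  2.56224572e-03, -9.91450315e-04,
        6.91982237e-05, -2.33702299e-03]), 'joint_efforts': array([ 1.61439984e-03, -3.39849973e+01,  3.20936930e+01,  1.58412888e-02,
       -1.87715532e-04,  5.54602295e-06]), 'tool_pos': array([ 0.22148257, -0.47555717,  0.30283191]), 'eef_rot': array([ 9.76355611e-01,  2.16167935e-01, -1.02336316e-04, -1.06522398e-03]), 'contact_force': array([-0.07081771, -0.0173133 , -0.70682031]), 'moment': array([ 0.0154923 ,  0.01004397, -0.00492943]), 'width': 0.08587549025657039}
```

View pics/scene0.png

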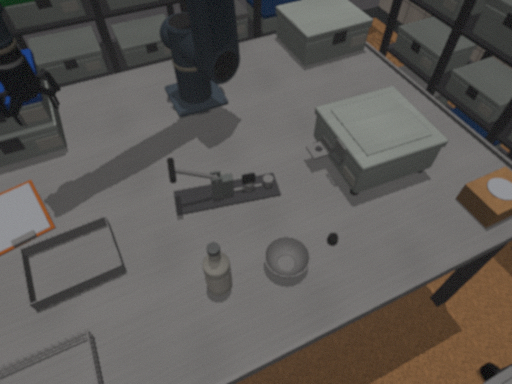

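View pics/top0.png

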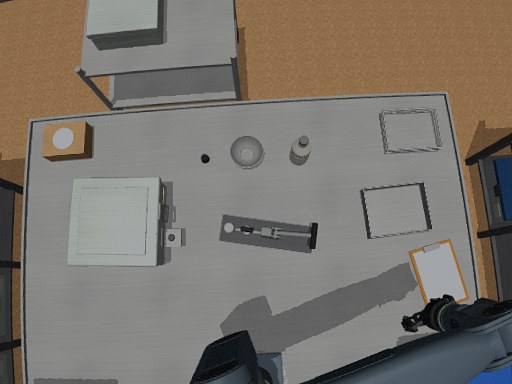

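The top view shows the jack (saddle ~(228,227), cross bar ~(313,236)) and the pad with its rivet at ~(172,237). The container is at the left, with the bystanders above it and to the right. I'll zoom in on the jack and pad for detail.

```bash
cat > h.py <<'E'
import numpy as np, cv2
from bench import *
from scipy.spatial.transform import Rotation as R
def ray(c,uv):
    K=c["camera_matrix"]; d=(np.array(uv,float)-K[:2,2])/[K[0,0],K[1,1]]
    s=d.copy()
    for _ in range(20): s=d/(1+c["k1"]*(s@s))
    q=np.array(c["rotation"]); M=R.from_quat(q).as_matrix() if q.size==4 else q
    return np.array(c["position"]),M@np.array([s[0],s[1],1])
def onz(c,uv,z):
    p,d=ray(c,uv); return p+d*(z-p[2])/d[2]
def proj(c,P):
    M=R.from_quat(c["rotation"]).as_matrix(); v=M.T@(np.array(P)-c["position"]); s=v[:2]/v[2]
    s=s*(1+c["k1"]*(s@s)); K=c["camera_matrix"]; return s*[K[0,0],K[1,1]]+K[:2,2]
def crop(c,x,y,w,h,k,f):
    im=cv2.resize(c["color"][y:y+h,x:x+w],None,fx=k,fy=k,interpolation=cv2.INTER_CUBIC)
    im=(255*(im/255.)**.6).astype(np.uint8)
    for u in range((x+9)//10*10,x+w,10): cv2.line(im,((u-x)*k,0),((u-x)*k,8 if u%50 else 20),(0,0,255),1)
    for v in range((y+9)//10*10,y+h,10): cv2.line(im,(0,(v-y)*k),(8 if v%50 else 20,(v-y)*k),(0,0,255),1)
    cv2.imwrite(f,im)
E
python3 - <<'E'
from h import *
c=camera("top"); crop(c,150,200,180,65,4,"pics/t1.png")
c2=camera("scene"); crop(c2,150,120,190,100,4,"pics/s1.png")
for n,uv,z in [("saddle",(228.5,227),.038),("bar",(313,236),.147),("rivet",(172,237.5),.062),("plateFL",(223,215),.008),("plateFR",(220,240),.008),("plateRR",(309,252),.008),("bottle",(302,158),.0),("bowl",(247,152),.04)]: print(n,onz(c,uv,z).round(3))
E
```

```text
saddle [0.513 0.051 0.038]
bar [ 0.456 -0.211  0.147]
rivet [0.488 0.236 0.062]
plateFL [0.559 0.07  0.008]
plateFR [0.475 0.084 0.008]
plateRR [ 0.414 -0.213  0.008]
bottle [ 0.745 -0.219  0.   ]
bowl [ 0.768 -0.026  0.04 ]
```

View pics/t1.png

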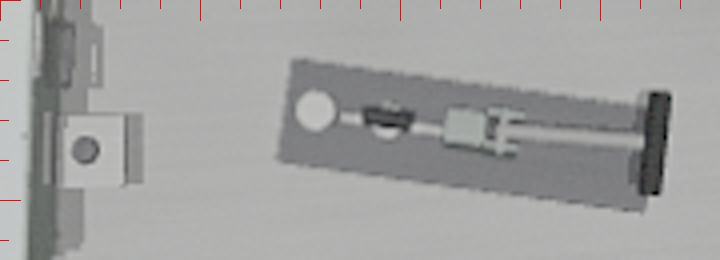

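View pics/s1.png

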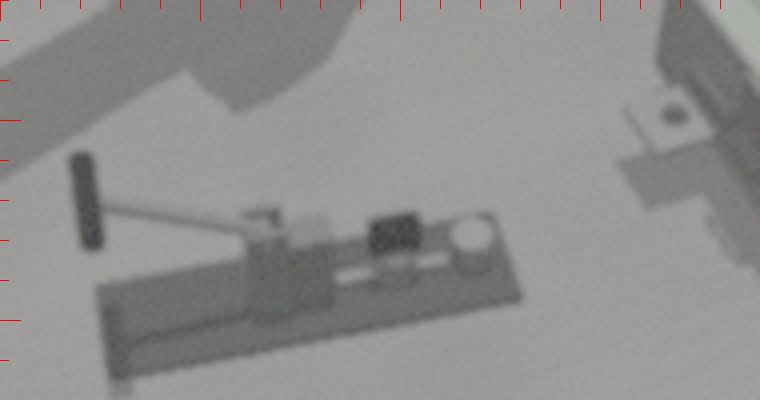

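```bash
python3 - <<'E'
from h import *
T=camera("top");S=camera("scene")
t=lambda U,V:(150+(U+.5)/4-.5,200+(V+.5)/4-.5)
s=lambda U,V:(150+(U+.5)/4-.5,120+(V+.5)/4-.5)
for n,a,b,z in [("saddle",t(316,110),s(473,233),.038),("knobtop",t(388,116),s(395,224),.07),("block",t(466,126),s(309,231),.078),("bar",t(653,143),s(87,201),.147),("rivet",t(85,150),s(675,115),.064),
 ("pad front L",t(126,114),s(651,152),.06),("pad front R",t(123,187),s(627,108),.06)]:
    p,d=ray(T,a);q,e=ray(S,b)
    k=np.linalg.lstsq(np.c_[d,-e],q-p,rcond=None)[0]; m=(p+d*k[0]+q+e*k[1])/2
    print(n,onz(T,a,z).round(4),onz(S,b,z).round(4),"tri",m.round(4),"gap",np.linalg.norm(p+d*k[0]-q-e*k[1]).round(4))
P=lambda uv:onz(T,uv,.154)
# lid edges in top by gradient
g=cv2.cvtColor(T["color"],cv2.COLOR_BGR2GRAY).astype(np.float32)
pts=[]
for v in list(range(190,205))+list(range(250,260)):
    r=cv2.GaussianBlur(g,(5,5),1)[v,150:168]; pts.append((150.5+np.argmin(np.diff(r)),v))
w=np.array([P(q)[:2] for q in pts]); f=np.polyfit(w[:,0],w[:,1],1); print("lid edge y vs x",f, np.abs(np.polyval(f,w[:,0])-w[:,1]).max())
print("lid corners",[P(q).round(3) for q in[(73,178),(161,178),(159,266),(69,265)]])
E
```

```text
saddle [0.5129 0.0504 0.038 ] [0.5143 0.0479 0.038 ] tri [0.5128 0.0497 0.0356] gap 0.0018
knobtop [ 0.5005 -0.0099  0.07  ] [ 0.5061 -0.0124  0.07  ] tri [ 0.5011 -0.0099  0.0636] gap 0.0005
block [ 0.4875 -0.0721  0.078 ] [ 0.4918 -0.0736  0.078 ] tri [ 0.4879 -0.0722  0.0732] gap 0.0001
bar [ 0.458  -0.2113  0.147 ] [ 0.4599 -0.2157  0.147 ] tri [ 0.4578 -0.2136  0.1441] gap 0.0038
rivet [0.489  0.2389 0.064 ] [0.4939 0.2337 0.064 ] tri [0.4891 0.2391 0.0576] gap 0.0026
pad front L [0.5169 0.2049 0.06  ] [0.5169 0.1989 0.06  ] tri [0.516  0.2028 0.0581] gap 0.0054
pad front R [0.4574 0.2093 0.06  ] [0.4678 0.2061 0.06  ] tri [0.4585 0.2121 0.0489] gap 0.0012
lid edge y vs x [-0.05108668  0.28620454] 0.004759447411805229
lid corners [array([0.687, 0.535, 0.154]), array([0.667, 0.246, 0.154]), array([0.396, 0.257, 0.154]), array([0.412, 0.543, 0.154])]
```

```bash
cat >> h.py <<'E'
def to(x,y,z,a):
    "print shift (cm) and turn from the present tool pose to TCP x,y,z, pointing down, tool x at yaw a"
    s=state(); M=R.from_quat(s["eef_rot"])
    G=R.from_matrix(np.array([[np.cos(a),np.sin(a),0],[np.sin(a),-np.cos(a),0],[0,0,-1]]))
    print("to",(x,y,z,a),"shift",(M.inv().apply(np.array([x,y,z])-s["tool_pos"])*100).round(2),"turn",(M.inv()*G).as_rotvec().round(3))
E
python3 -c "
from h import *
to(.5007,-.0095,.22,1.365)"
```

```text
to (0.5007, -0.0095, 0.22, 1.365) shift [ 44.99 -30.48   8.38] turn [-0.001 -0.    -0.929]
```

```bash
python3 -m jog '15 -10 0 0 0 -0.3 0; 30 -20 0 0 0 -0.6 0; 45 -30.5 0 0 0 -0.929 0; 45 -30.5 0 0 0 -0.929 0; 45 -30.5 0 0 0 -0.929 0; 45 -30.5 0 0 0 -0.929 0; 45 -30.5 0 0 0 -0.929 0; 45 -30.5 0 0 0 -0.929 0; 45 -30.5 0 0 0 -0.929 0; 45 -30.5 4 0 0 -0.929 0; 45 -30.5 8.4 0 0 -0.929 0; 45 -30.5 8.4 0 0 -0.929 0'
python3 -m jog '0 0 0 0 0 0 0; 0 0 0 0 0 0 0;0 0 0 0 0 0 0'
python3 -c "
from h import *
to(.5007,-.0095,.112,1.365); print(state()['joints'])
c=camera('scene'); crop(c,130,80,200,150,4,'pics/s2.png')"
```

```text
clock: 1.5
tool_pos: [0.501, -0.0069, 0.2176]
eef_rot: [0.775, 0.632, -0.0, -0.001]
contact_force: [-0.4, -0.4, -0.4]
width: 0.0858
clock: 1.8
tool_pos: [0.5013, -0.0104, 0.2217]
eef_rot: [0.776, 0.63, 0.001, 0.001]
contact_force: [-0.2, -0.1, 0.1]
width: 0.0854
to (0.5007, -0.0095, 0.112, 1.365) shift [ 0.08 -0.11 10.97] turn [ 0.003  0.    -0.001]
[-1.54293684e-01 -1.87087396e-02 -1.31407730e-01  1.45542584e+00
 -4.83312646e-04  1.62353726e+00]
```

View pics/s2.png

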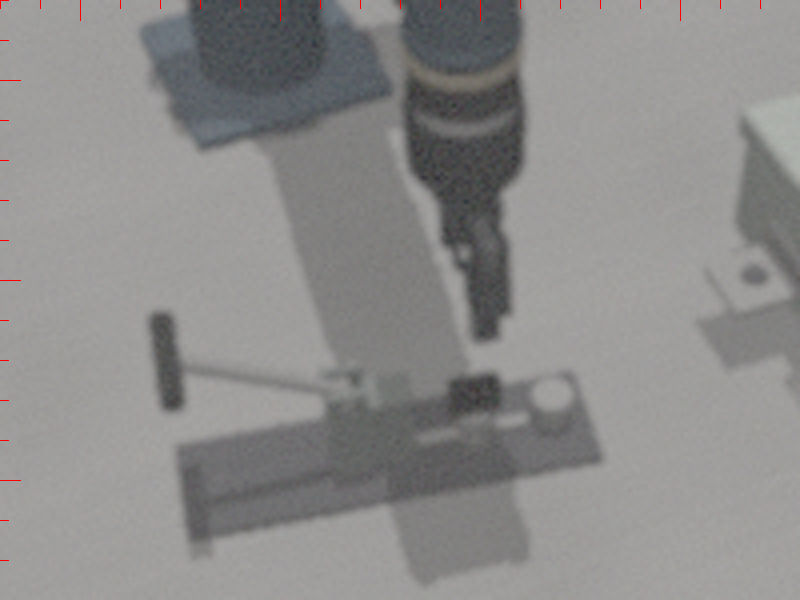

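The gripper (tips at crop ~(487,338)) is above the knob (~(473,393)), with the jaws lined up across it. I'll descend and grip.

```bash
python3 -m jog '0.05 -0.1 3 0 0 0 0; 0.05 -0.1 6 0 0 0 0; 0.05 -0.1 8.5 0 0 0 0; 0.05 -0.1 10 0 0 0 0; 0.05 -0.1 10.8 0 0 0 0;0.05 -0.1 10.8 0 0 0 0'
python3 -m jog '0 0 0 0 0 0 0.5; 0 0 0 0 0 0 1; 0 0 0 0 0 0 1;0 0 0 0 0 0 1;0 0 0 0 0 0 1;0 0 0 0 0 0 1;0 0 0 0 0 0 1;0 0 0 0 0 0 1'
```

```text
clock: 2.45
tool_pos: [0.4998, -0.0095, 0.112]
eef_rot: [0.776, 0.63, -0.0, -0.0]
contact_force: [-0.3, 0.1, 0.8]
width: 0.0858
clock: 3.25
tool_pos: [0.5009, -0.0089, 0.1127]
eef_rot: [0.776, 0.631, 0.001, 0.001]
contact_force: [1.3, 0.1, 3.7]
width: 0.0129
```

```bash
python3 -m jog '0 0 0 0 0 0.14 1; 0 0 0 0 0 0.28 1; 0 0 0 0 0 0.42 1; 0 0 0 0 0 0.56 1; 0 0 0 0 0 0.7 1; 0 0 0 0 0 0.8 1; 0 0 0 0 0 0.88 1; 0 0 0 0 0 0.91 1;0 0 0 0 0 0.91 1;0 0 0 0 0 0.91 1;0 0 0 0 0 0.91 1;0 0 0 0 0 0.91 1'
python3 -c "
from h import *
s=state();print(s['moment'],s['width']);c=camera('top'); crop(c,200,200,130,70,6,'pics/t2.png')"
```

```text
clock: 4.45
tool_pos: [0.5009, -0.009, 0.1127]
eef_rot: [0.974, 0.226, 0.001, 0.001]
contact_force: [3.8, -0.8, 5.2]
width: 0.0134
[-0.18307163 -0.66208835  0.23320732] 0.013433721385336947
```

View pics/t2.png

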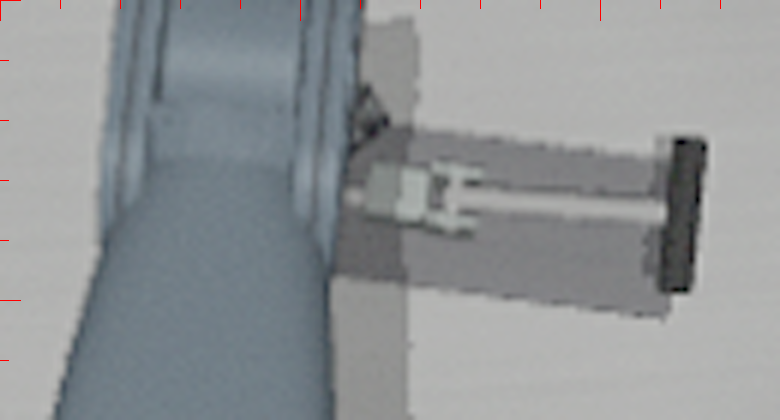

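The knob is at its stop: the turn is 0.906 rad and the moment of 0.23 N m exceeds the spring's. The picture shows the jack still lying as before. Now I'll let the knob spring back and lift clear.

```bash
python3 -m jog '0 0 0 0 0 0.91 0; 0 0 0 0 0 0 0;0 0 0 0 0 0 0; 0 0 0 0 0 0 0;0 0 0 0 0 0 0;0 0 0 0 0 0 0;0 0 0 0 0 0 0; 0 0 0 0 0 0 0;0 0 -4 0 0 0 0; 0 0 -8 0 0 0 0;0 0 -11 0 0 0 0;0 0 -11 0 0 0 0'
```

```text
clock: 5.7
tool_pos: [0.5027, -0.0092, 0.2279]
eef_rot: [0.974, 0.225, 0.005, 0.002]
contact_force: [0.2, -0.7, -0.5]
width: 0.0855
```

```bash
python3 -c "
from h import *
to(.25,-.33,.25,1.365)"
```

```text
to (0.25, -0.33, 0.25, 1.365) shift [-36.77  17.74  -2.42] turn [ 0.01  -0.005 -0.91 ]
```

```bash
python3 -m jog '0 0 -2.4 0 0 0 0; -12 6 -2.4 0 0 -0.3 0; -24 12 -2.4 0 0 -0.6 0; -36.8 17.7 -2.4 0 0 -0.91 0; -36.8 17.7 -2.4 0 0 -0.91 0;-36.8 17.7 -2.4 0 0 -0.91 0;-36.8 17.7 -2.4 0 0 -0.91 0;-36.8 17.7 -2.4 0 0 -0.91 0;-36.8 17.7 -2.4 0 0 -0.91 0;-36.8 17.7 -2.4 0 0 -0.91 0;-36.8 17.7 -2.4 0 0 -0.91 0'
python3 -c "
from h import *
c=camera('top'); crop(c,150,200,180,65,4,'pics/t3.png')"
```

```text
clock: 6.8
tool_pos: [0.2442, -0.332, 0.245]
eef_rot: [0.778, 0.628, -0.001, -0.0]
contact_force: [0.7, -0.8, 0.3]
width: 0.0853
```

View pics/t3.png

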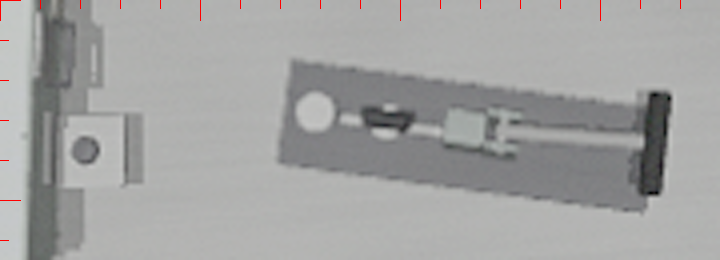

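The knob is back in line, and the jack is where it was (saddle crop ~(316,111), block ~(466,127)). Next I'll grasp the block.

```bash
python3 -c "
from h import *
to(.4879,-.070,.25,1.365)"
```

```text
to (0.4879, -0.07, 0.25, 1.365) shift [30.78 18.31 -0.58] turn [-0.002  0.001 -0.006]
```

```bash
python3 -m jog '10 6 0 0 0 0 0; 20 12 0 0 0 0 0; 30.6 18.4 0 0 0 0 0;30.6 18.4 0 0 0 0 0;30.6 18.4 0 0 0 0 0;30.6 18.4 0 0 0 0 0;30.6 18.4 0 0 0 0 0;30.6 18.4 0 0 0 0 0;30.6 18.4 0 0 0 0 0;30.6 18.4 0 0 0 0 0;30.6 18.4 0 0 0 0 0'
python3 -c "
from h import *
to(.4879,-.070,.116,1.365)"
```

```text
clock: 7.95
tool_pos: [0.4889, -0.0685, 0.2458]
eef_rot: [0.777, 0.63, -0.0, -0.0]
contact_force: [-0.8, 0.4, 0.2]
width: 0.0852
to (0.4879, -0.07, 0.116, 1.365) shift [-0.16 -0.06 12.98] turn [-0.001  0.    -0.002]
```

```bash
python3 -m jog '-0.1 0 4 0 0 0 0;-0.1 0 8 0 0 0 0;-0.1 0 11 0 0 0 0;-0.1 0 12.5 0 0 0 0;-0.1 0 13 0 0 0 0;-0.1 0 13 0 0 0 0;-0.1 0 13 0 0 0 0'
python3 -m jog '0 0 0 0 0 0 0.5; 0 0 0 0 0 0 1;0 0 0 0 0 0 1;0 0 0 0 0 0 1;0 0 0 0 0 0 1;0 0 0 0 0 0 1;0 0 0 0 0 0 1;0 0 0 0 0 0 1'
```

```text
clock: 8.65
tool_pos: [0.4902, -0.0694, 0.1174]
eef_rot: [0.776, 0.63, 0.001, 0.001]
contact_force: [-0.1, -1.1, -0.4]
width: 0.0855
clock: 9.45
tool_pos: [0.4895, -0.0684, 0.1165]
eef_rot: [0.776, 0.631, -0.0, -0.0]
contact_force: [-2.7, 1.4, 5.4]
width: 0.027
```

```bash
python3 -m jog '0 0 -0.2 0 0 0 1;0 0 -0.6 0 0 0 1;0 0 -0.6 0 0 0 1;0 0 -0.6 0 0 0 1'
python3 -c "
from h import *
to(.474,.028,.1225,1.50)"
```

```text
clock: 9.85
tool_pos: [0.4887, -0.0683, 0.1204]
eef_rot: [0.776, 0.631, -0.001, -0.001]
contact_force: [-0.1, 0.2, -8.5]
width: 0.0274
to (0.474, 0.028, 0.1225, 1.5) shift [ 9.12 -3.41 -0.2 ] turn [-0.003 -0.    -0.135]
```

```bash
python3 -m jog '1 -0.3 -0.2 0 0 -0.02 1;2.5 -1 -0.2 0 0 -0.04 1;4 -1.5 -0.2 0 0 -0.06 1;5.5 -2 -0.2 0 0 -0.08 1;7 -2.6 -0.2 0 0 -0.1 1;8.2 -3.1 -0.2 0 0 -0.12 1;9.1 -3.4 -0.2 0 0 -0.135 1;9.1 -3.4 -0.2 0 0 -0.135 1;9.1 -3.4 -0.2 0 0 -0.135 1;9.1 -3.4 -0.2 0 0 -0.135 1'
python3 -c "
from h import *
to(.4804,.1177,.1225,1.50)
c=camera('top'); crop(c,140,180,180,80,4,'pics/t4.png')"
```

```text
clock: 10.85
tool_pos: [0.4751, 0.027, 0.124]
eef_rot: [0.732, 0.681, -0.0, 0.0]
contact_force: [-0.6, -0.2, -7.9]
width: 0.0274
to (0.4804, 0.1177, 0.1225, 1.5) shift [ 9.08 -0.12  0.14] turn [ 0.     0.001 -0.001]
```

View pics/t4.png

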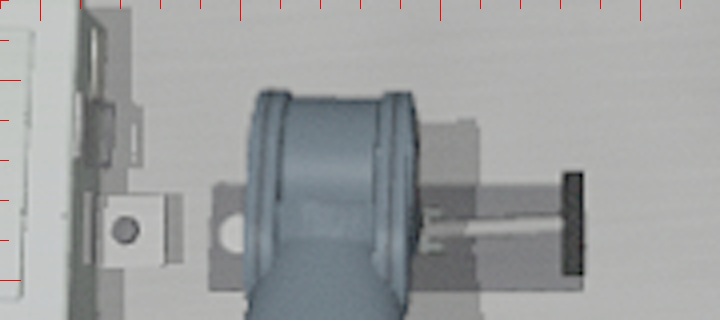

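```bash
python3 - <<'E'
from h import *
T=camera("top")
t=lambda U,V:(140+(U+.5)/4-.5,180+(V+.5)/4-.5)
s=onz(T,t(237,233),.045); r=onz(T,t(125,230),.063)
fl,fr,rr=[onz(T,t(*q),.014) for q in[(209,184),(209,290),(583,291)]]
print(s,r,r-s,fl,fr,rr,np.arctan2(*(fr-rr)[1::-1]))
b=onz(T,t(573,223),.154); print("bar",b,"yaw",np.arctan2(*(s-b)[1::-1]),np.linalg.norm((s-b)[:2]))
print("grip-predicted saddle",state()["tool_pos"][:2]+.121*np.array([.0707,.9975]))
E
```

```text
[0.48278643 0.14990033 0.045     ] [0.48914524 0.23907671 0.063     ] [0.00635881 0.08917638 0.018     ] [0.52867486 0.17685308 0.014     ] [0.43919809 0.1802341  0.014     ] [ 0.4181711  -0.13280389  0.014     ] 1.50372634505318
bar [ 0.46381053 -0.11987084  0.154     ] yaw 1.5005712873369406 0.2704377370188911
grip-predicted saddle [0.48364637 0.1476095 ]
```

```bash
python3 -m jog '1 0 0.1 0 0 0 1;2.2 0 0.15 0 0 0 1;3.4 0 0.15 0 0 0 1;4.6 0 0.15 0 0 0 1;5.8 0 0.15 0 0 0 1;6.8 0 0.15 0 0 0 1;7.8 0 0.15 0 0 0 1;8.5 0 0.15 0 0 0 1;9 0 0.15 0 0 0 1;9 0 0.15 0 0 0 1;9 0 0.15 0 0 0 1;9 0 0.15 0 0 0 1'
python3 -c "
from h import *
to(.481,.1175,.1165,1.50)
c=camera('scene'); crop(c,225,80,150,120,5,'pics/s5.png')"
```

```text
clock: 12.15
tool_pos: [0.4813, 0.1168, 0.1224]
eef_rot: [0.732, 0.681, -0.0, 0.0]
contact_force: [-0.7, -0.8, -8.7]
width: 0.0271
to (0.481, 0.1175, 0.1165, 1.5) shift [ 0.06 -0.03  0.59] turn [-0.     0.    -0.001]
```

View pics/s5.png

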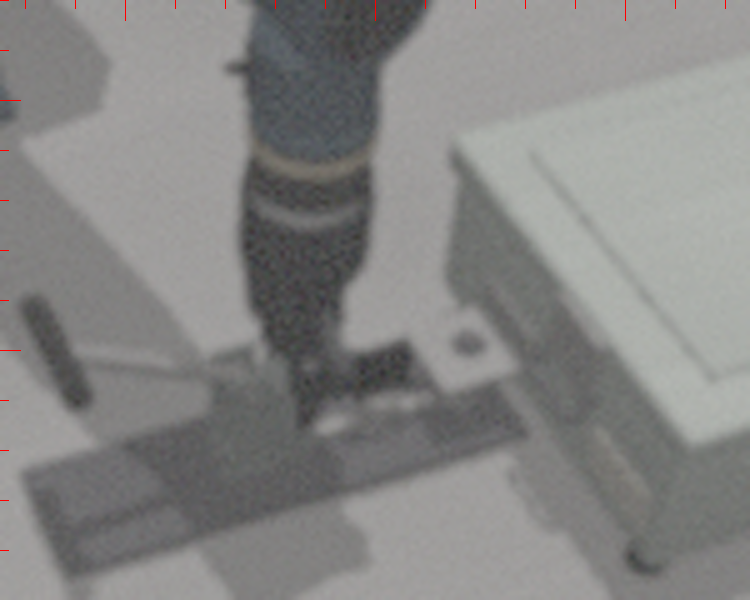

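The saddle is hidden under the pad (rivet at crop ~(468,343)), the handle is up, and nothing is touching the container. I'll set the jack down and release it.

```bash
python3 -m jog '0.05 0 0.2 0 0 0 1;0.05 0 0.4 0 0 0 1;0.05 0 0.55 0 0 0 1;0.05 0 0.6 0 0 0 1;0.05 0 0.6 0 0 0 1'; python3 -m jog '0 0 0.05 0 0 0 1;0 0 0.05 0 0 0 1'
```

```text
clock: 12.7
tool_pos: [0.4812, 0.1176, 0.1166]
eef_rot: [0.732, 0.681, -0.0, 0.0]
contact_force: [-0.7, 0.8, -6.7]
width: 0.0274
clock: 12.9
tool_pos: [0.4812, 0.1176, 0.1165]
eef_rot: [0.732, 0.682, -0.0, 0.0]
contact_force: [-2.2, -0.9, -2.3]
width: 0.0271
```

```bash
python3 -m jog '0 0 0.05 0 0 0 1;0 0 0.05 0 0 0 1;0 0 0.05 0 0 0 0.5;0 0 0.05 0 0 0 0;0 0 0.05 0 0 0 0;0 0 0.05 0 0 0 0;0 0 0.05 0 0 0 0;0 0 -4 0 0 0 0;0 0 -8 0 0 0 0;0 0 -12 0 0 0 0;0 0 -12 0 0 0 0'
python3 -c "
from h import *
to(.3,-.25,.24,1.5)"
```

```text
clock: 14.0
tool_pos: [0.4846, 0.1182, 0.2431]
eef_rot: [0.732, 0.682, 0.005, 0.004]
contact_force: [0.2, 0.4, 0.9]
width: 0.0851
to (0.3, -0.25, 0.24, 1.5) shift [-3.803e+01 -1.581e+01  2.000e-02] turn [ 0.013 -0.002 -0.   ]
```

```bash
python3 -m jog '0 0 -2 0 0 0 0;-8 -8 -2 0 0 0 0;-18 -14 -2 0 0 0 0.5;-38 -15.8 -2 0 0 0 1;-38 -15.8 -2 0 0 0 1;-38 -15.8 -2 0 0 0 1;-38 -15.8 -2 0 0 0 1;-38 -15.8 -2 0 0 0 1;-38 -15.8 -2 0 0 0 1;-38 -15.8 -2 0 0 0 1;-38 -15.8 -2 0 0 0 1'
python3 -c "
from h import *
c=camera('top'); crop(c,140,195,180,70,4,'pics/t6.png')"
```

```text
clock: 15.1
tool_pos: [0.2956, -0.2521, 0.2552]
eef_rot: [0.734, 0.68, -0.0, -0.0]
contact_force: [-0.2, 0.1, -1.1]
width: 0.0001
```

View pics/t6.png

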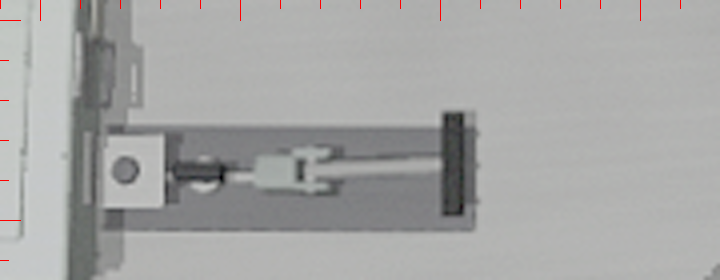

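```bash
python3 - <<'E'
from h import *
T=camera("top")
t=lambda U,V:(140+(U+.5)/4-.5,195+(V+.5)/4-.5)
r=onz(T,t(125,170),.064)[:2]; b=onz(T,t(276,172),.078)[:2]; k=onz(T,t(200,171),.07)[:2]; h=onz(T,t(453,163),.147)[:2]
re=[onz(T,t(*q),.008)[:2] for q in[(474,128),(475,231)]]; 
u=b-h; u=u/np.linalg.norm(u)
print("yaw",np.arctan2(u[1],u[0]),"r",r,"bar",h,"saddle from block",b+.125*u,"knob",k+.06*u,"bar",h+.269*u,"plate rear",(re[0]+re[1])/2+.285*u)
to(.470,-.031,.26,1.5)
E
```

```text
yaw 1.5143279505661194 r [0.48904733 0.23885232] bar [ 0.47052474 -0.02967467] saddle from block [0.48566922 0.2382342 ] knob [0.48734546 0.23605042] bar [0.48570666 0.23889657] plate rear [0.48408286 0.23943172]
to (0.47, -0.031, 0.26, 1.5) shift [23.08 15.72 -0.43] turn [-0.    -0.001 -0.001]
```

The saddle works out at ~(0.487,0.2385) and the rivet at (0.489,0.239), so it is about 2 mm off. The knob is at rest and the handle is up. I'll move over the bar.

```bash
python3 -m jog '4 8 -0.4 0 0 0 1;12 12 -0.4 0 0 0 1;22.6 15.6 -0.4 0 0 0 1;22.6 15.6 -0.4 0 0 0 1;22.6 15.6 -0.4 0 0 0 1;22.6 15.6 -0.4 0 0 0 1;22.6 15.6 -0.4 0 0 0 1;22.6 15.6 -0.4 0 0 0 1;22.6 15.6 -0.4 0 0 0 1'
python3 -m jog '0 0 1.5 0 0 0 1;0 0 1.5 0 0 0 1;0 0 1.5 0 0 0 1;0 0 1.5 0 0 0 1'
python3 -c "
from h import *
to(.4703,-.032,.229,1.5)"
```

```text
clock: 16.1
tool_pos: [0.4679, -0.0354, 0.2598]
eef_rot: [0.731, 0.682, -0.0, -0.0]
contact_force: [-0.1, -0.4, -0.8]
width: 0.0001
clock: 16.5
tool_pos: [0.4681, -0.0363, 0.2447]
eef_rot: [0.732, 0.681, -0.0, -0.0]
contact_force: [-0.5, -0.6, 0.1]
width: -0.0
to (0.4703, -0.032, 0.229, 1.5) shift [0.44 0.19 1.57] turn [-0.    -0.    -0.002]
```

Now the trial stroke's downward push, following the arc.

```bash
python3 -m jog '0.4 0.2 0.6 0 0 0 1;0.4 0.2 1.5 0 0 0 1;0 0.2 2.4 0 0 0 1;-0.4 0.2 3.4 0 0 0 1;-0.7 0.2 4.4 0 0 0 1;-0.9 0.2 5.3 0 0 0 1;-1.05 0.2 6.2 0 0 0 1;-1.15 0.2 7.1 0 0 0 1;-1.2 0.2 7.9 0 0 0 1;-1.2 0.2 8.6 0 0 0 1;-1.2 0.2 9.1 0 0 0 1;-1.2 0.2 9.2 0 0 0 1'
python3 -m jog '0 0 0.2 0 0 0 1;0 0 0.2 0 0 0 1'
python3 -c "
from h import *
c=camera('scene'); crop(c,190,80,150,110,5,'pics/s7.png')"
```

```text
clock: 17.7
tool_pos: [0.47, -0.0498, 0.1534]
eef_rot: [0.732, 0.681, -0.001, 0.002]
contact_force: [-1.0, -6.2, 8.4]
width: -0.0003
clock: 17.9
tool_pos: [0.4701, -0.0498, 0.1531]
eef_rot: [0.732, 0.681, -0.001, 0.003]
contact_force: [-3.6, -5.3, 13.0]
width: -0.0001
```

View pics/s7.png

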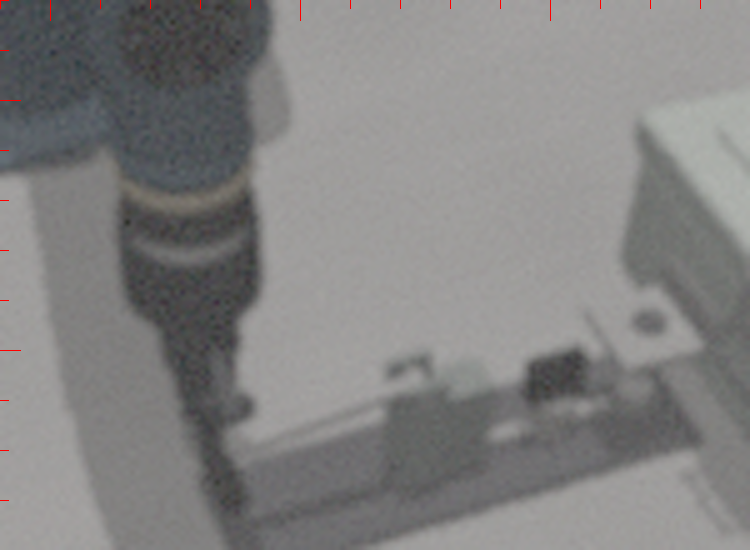

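The handle is down (TCP 0.153, so the bar top is at ~0.080). The saddle is visible under the pad, and the rivet rose ~4 px, which is ~18 mm. Now I'll let the handle come fully up along the same arc.

```bash
python3 -m jog '0 0 -0.6 0 0 0 1;0 0 -1.4 0 0 0 1;0.05 0 -2.2 0 0 0 1;0.15 0 -3.1 0 0 0 1;0.3 0 -4 0 0 0 1;0.5 0 -4.9 0 0 0 1;0.8 0 -5.8 0 0 0 1;1.2 0 -6.8 0 0 0 1;1.6 0 -7.8 0 0 0 1;1.6 0 -8.8 0 0 0 1;1.6 0 -9.8 0 0 0 1;1.6 0 -10.2 0 0 0 1'
python3 -m jog '0 0 0 0 0 0 1;0 0 0 0 0 0 1;0 0 0 0 0 0 1'
python3 -c "
from h import *
to(.4705,-.032,.229,1.5)
c=camera('scene'); crop(c,190,80,150,110,5,'pics/s8.png')"
```

```text
clock: 19.15
tool_pos: [0.4709, -0.0319, 0.254]
eef_rot: [0.732, 0.682, 0.0, 0.0]
contact_force: [0.1, -0.3, 0.3]
width: 0.0002
clock: 19.45
tool_pos: [0.4704, -0.0319, 0.2523]
eef_rot: [0.732, 0.681, -0.0, -0.001]
contact_force: [-0.5, -0.0, 0.7]
width: -0.0
to (0.4705, -0.032, 0.229, 1.5) shift [-0.01  0.02  2.33] turn [-0.001 -0.    -0.   ]
```

View pics/s8.png

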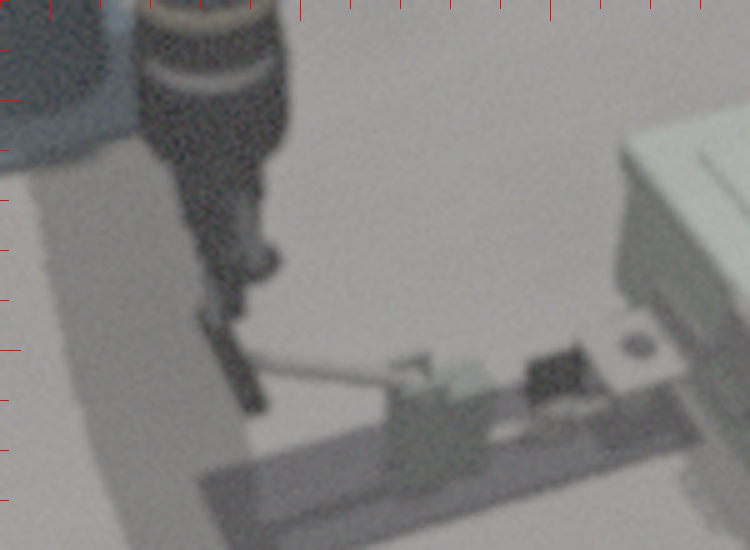

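The handle is up and the pad is back down. The rivet sits ~1 px from where it was, so I'll check that drift numerically against the pre-stroke picture (viewing quota used).

```bash
python3 - <<'E'
from h import *
T=camera("top"); crop(T,140,195,180,70,4,"pics/t9.png")
a=cv2.imread("pics/t6.png",0);b=cv2.imread("pics/t9.png",0)
for n,(x,y,w,h) in dict(rivet=(108,152,36,36),pad=(96,130,64,80),knob=(172,155,60,36),block=(250,145,60,50),plateback=(330,200,60,40)).items():
    if True:
        m=cv2.matchTemplate(b[y-12:y+h+12,x-12:x+w+12],a[y:y+h,x:x+w],cv2.TM_CCOEFF_NORMED)
        _,v,_,l=cv2.minMaxLoc(m); print(n,round(v,3),"moved crop px",l[0]-12,l[1]-12,"(4px=~3.3mm; +x = -y world)")
E
```

```text
rivet 0.996 moved crop px 4 0 (4px=~3.3mm; +x = -y world)
pad 0.986 moved crop px 4 0 (4px=~3.3mm; +x = -y world)
knob 0.985 moved crop px 0 0 (4px=~3.3mm; +x = -y world)
block 0.998 moved crop px 0 0 (4px=~3.3mm; +x = -y world)
plateback 0.216 moved crop px 0 12 (4px=~3.3mm; +x = -y world)
```

The container crept 3.3 mm toward the jack and the jack didn't move. That leaves the saddle well within 13 mm, even with a similar creep again. Final push.

```bash
python3 -m jog '0 0 1 0 0 0 1;0 0 2.2 0 0 0 1;-0.4 0 3.2 0 0 0 1;-0.8 0 4.2 0 0 0 1;-1.1 0 5.2 0 0 0 1;-1.3 0 6.1 0 0 0 1;-1.45 0 7 0 0 0 1;-1.55 0 7.9 0 0 0 1;-1.6 0 8.7 0 0 0 1;-1.6 0 9.4 0 0 0 1;-1.6 0 9.9 0 0 0 1;-1.6 0 10.2 0 0 0 1'
python3 -m jog '0 0 0.1 0 0 0 1;0 0 0.1 0 0 0 1;0 0 0.1 0 0 0 1;0 0 0.1 0 0 0 1;0 0 0.1 0 0 0 1'
python3 - <<'E'
from h import *
T=camera("top"); crop(T,140,195,180,70,4,"pics/t10.png")
a=cv2.imread("pics/t6.png",0);b=cv2.imread("pics/t10.png",0)
for n,(x,y,w,h) in dict(rivet=(108,152,36,36),knob=(172,155,60,36),block=(250,145,60,50)).items():
    m=cv2.matchTemplate(b[y-12:y+h+12,x-12:x+w+12],a[y:y+h,x:x+w],cv2.TM_CCOEFF_NORMED)
    _,v,_,l=cv2.minMaxLoc(m); print(n,round(v,3),l[0]-12,l[1]-12)
    if n=="rivet": 
        uv=(140+(125+l[0]-12+.5)/4-.5,195+(170+l[1]-12+.5)/4-.5); print("rivet at",onz(T,uv,.082))
S=camera("scene"); crop(S,190,80,150,110,5,"pics/s10.png")
a=cv2.imread("pics/s8.png",0);b=cv2.imread("pics/s10.png",0)
for n,(x,y,w,h) in dict(rivet=(612,325,50,40),block=(390,360,100,100)).items():
    m=cv2.matchTemplate(b[y-40:y+h+40,x-40:x+w+40],a[y:y+h,x:x+w],cv2.TM_CCOEFF_NORMED)
    _,v,_,l=cv2.minMaxLoc(m); print("scene",n,round(v,3),l[0]-40,l[1]-40)
s=state();print(s["contact_force"],s["tool_pos"])
E
```

```text
clock: 20.75
tool_pos: [0.4699, -0.0498, 0.1525]
eef_rot: [0.732, 0.681, -0.001, 0.002]
contact_force: [-5.9, -5.8, 20.6]
width: -0.0004
clock: 21.25
tool_pos: [0.4699, -0.0497, 0.1529]
eef_rot: [0.732, 0.681, -0.001, 0.003]
contact_force: [-4.9, -5.7, 15.4]
width: 0.0003
rivet 0.97 -2 -2
rivet at [0.48899067 0.23639671 0.082     ]
knob 0.982 0 0
block 0.998 0 0
scene rivet 0.97 5 -22
scene block 0.936 2 0
[-5.96504696 -5.39836513 17.23502163] [ 0.46988893 -0.04974393  0.15286072]
```

```bash
python3 -c "
from h import *
print(close_job()); s=state(); print(s['clock'],s['contact_force'],s['tool_pos'])"
```

```text
the job is handed in; nothing more can be done
None
the job is handed in; nothing more can be done
```

I handed the job in at about 21 s, with the fingers holding the pump handle fully down and the container raised on the saddle. `close_job()` reports no verdict, so what follows is from my own checks.

**What I did**
1. I twisted the bleed knob 0.906 rad to its stop (0.23 N m, more than its spring) and let it spring back. One release row briefly commanded extra turn past the stop. The next picture showed the jack unmoved and the knob back in line.
2. I carried the jack by its grip block, slid it in from the front with the handle up and set it down flat. The saddle measured about 2 mm from the lift point.
3. I made the trial stroke fully down and fully up, then the final push.

**Last checks**
- **Handle:** the fingertips are at about 80 mm, which matches the bar being fully down. They push with about 15–17 N, plus about 8 N sideways.
- **Lift:** the rivet rose about 4.4 px in the scene view, or about 18 mm.
- **Saddle:** it is about 3 mm from the lift point in plan.
- **Jack and knob:** neither has shifted in the top view since the jack was set down.

**What did not match exactly**
- The container crept about 3 mm toward the jack during the trial stroke, well within the 30 mm limit.
- I had no direct reading of the saddle's contact force.
- I did not re-measure the bystanders; no move went near them.
- I viewed all 12 pictures allowed, so the final checks were by image matching only.

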